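# Lock the tube mixer's turntable with its slide bar

## Robot

A 7-joint arm with a two-finger parallel gripper is mounted at the origin on the work surface. World frame = base frame: x ahead of the robot, y to its left, z up, the work surface at z = 0. Lengths are in mm, angles in rad, forces in N, time in s.
With the tool pointing down it reaches from about 400 to 925 mm from the base axis. Payload 5.6 kg.
Tool frame: the origin (TCP) lies between the finger pads; the fingertips stand 8 mm ahead of it and the grasp point (between the pads) lies 11 mm behind it; z points along the fingers, x is the direction in which the jaws open and shut, and the axes are right-handed (so a half turn about z gives the same grasp; the last joint's range is limited). The gripper opens to 85 mm and grips with 20 to 120 N. Pads are 22 mm wide; open, the fingers measure 114 mm over their backs; the gripper's body (76 mm by 85 mm) begins 54 mm behind the grasp point. The pads swing forward as they close: fully open they stand 13 mm farther back than shut.
Start: joints at [-0.043, 0.468, -0.012, 1.603, 0.006, 1.071, -0.056], TCP at [650.006, -0.043, 239.29] pointing down, gripper open.
Joint ranges: [-2.53, 2.53], [-0.31, 2.02], [-1.57, 1.55], [0.28, 2.44], [-1.29, 4.43], [0.15, 1.84], [-2.92, 2.92]. Speed limits (rad/s): [2.57, 2.57, 3.14, 3.14, 3.14, 3.14, 3.14].

## Interface

Orientations are given as a unit quaternion [w, x, y, z].
In Python, from plant import robot gives the robot as it stands. The module is installed in compiled form; this text tells all that it offers.
- The arm moves only by the tool move_arm, never from a script. Its argument "increments" is a list of rows, each a list of 4 numbers: the shift along the tool's x, y, z in mm, then the turn about the tool's z in rad. A call has 1 to 20 rows; each row shifts and turns the commanded pose from where the row before left it, along the tool's axes as they then stand; what a row does not reach is not made up. A row lasts 1/10 s, in which the tool goes at most 50 mm and 8.59 degrees, less where a joint would pass 70% of its speed; a pose out of reach is approached as far as the arm can. A call is refused whole if a number of a shift passes 50 or a number of a turn 0.15, either way. A call with a gripper value outside its range is refused whole. "hand" is the opening, from -1 (shut) to 1 (fully open), set as the call begins (left out, the last holds). The fingers move at their own pace and stop on an object; "newtons" is the grip in N (left out, the last holds). Time passes only in rows, so rows that do not move let the fingers close. It gives the time, the measured TCP pose, the force and the opening at its end, in the units of the state.
- robot.sense(): the state, without advancing time (a new reading comes with each control period).
- robot.camera(name): name is "scene" or "side" or "wrist"; returns (picture, depth): 400x640x3 uint8, red, green, blue; 400x640 float32, mm along the optical axis (not along the pixel's ray), 0 where there is no reading.
- robot.camera_model(name): a dict with "fx", "fy", "cx", "cy" (pixels), "pose" (4x4, takes a point from camera to world coordinates). Camera axes: x right, y down, z forward; pixel columns grow to the right and rows downward; lengths in mm; the calibration is good to about 2 mm. A picture is of the moment at which its call begins: read the wrist's pose just before it. camera_model takes no time and is no camera call; for the wrist camera it gives the pose at the moment of the call.
- robot.close_job(): hands the job in, once; it reports no verdict.
The state is a dict: "time_s": time; "qpos": joint angles; "joint_vel": joint speeds; "effort": joint torques, N m; "position": TCP position; "tool_rot": TCP orientation; "contact_force": force on the tool from outside, world axes, zero at the start; "wrist_torque": the same for the moment, N m; "finger_gap": finger opening in mm.
Only numpy, scipy, OpenCV 4.12 (cv2) and the standard library are available. Lean on these libraries where they do the work, as an engineer would, in place of code of your own. Each camera call takes 0.05 s, during which the arm holds its last target.

## Task

Lock the tube mixer's turntable so that it can be carried: push the red post to turn the blue disc until its slot faces the steel locking bar, then push the bar by its red tab into the slot until it is fully home against its stop. It is all done by pushing: do not lift the bar out of its channel or pick anything up, leave the vials and everything else standing where they are, and finish clear of it all.

Things in the scene. Friction and masses are not known exactly. Their poses are not given: they have to be found in the camera images.
- mixer: White flat tube mixer, fixed; deck 45 mm high, x -240 to 85, y -95 to 95 mm. Origin on the bench under the disc's axis; z up. The bar's open channel (20 mm wide inside, walls to y +-22) runs along -x from the disc, so the bar is pushed towards +x. Tall walls (top 76 mm above bench) span x -139 to -75 mm and end in the tab's stop; low guides (top 64 mm) go on to x -212 mm.
- turntable (a joint): Angle of the blue disc, rad, counter-clockwise from above, no end stops; at 0 (or a whole turn) the slot faces the bar. Friction about 0.06 N m: stays where left. Disc 130 mm diameter, underside 52, top 70 mm above bench, 7 mm hub nut on top. Slot 24 mm wide, from the rim to 36 mm from the axis, yellow edge strips. The bar's round nose centres a disc that is a few mm out at the rim.
- post_mid (a point): Middle of the red post on the disc: 14 mm diameter, 42 mm tall (70 to 112 mm above the bench), 46 mm from the disc's axis, diametrically opposite the slot. Push it sideways to turn the disc (1 to 2 N).
- slot_mouth (a point): Middle of the slot's mouth at the disc's rim, 65 mm from the axis, half-way through the disc's thickness (61 mm above the bench).
- bar: Loose steel locking bar, 110 mm long, 18 wide, 14 high, 0.25 kg, flat in the channel. Origin: centre of its shaft's underside, 53 mm above the bench. +x points to the round nose (50 mm ahead); the -x end has an upright red tab. Fully home (tab against the tall walls' ends) it is at x -89, y 0 mm of the mixer, nose 39 mm from the disc's axis; it starts 38 to 56 mm short of that.
- tab_back (a point): On the rear face of the bar's red tab, the face to push: 36 mm wide, from 67 to 107 mm above the bench (this point, on its centre line, at 91 mm), tab 10 mm thick. Lies 60 mm behind the bar's origin. Push it along the mixer's +x; sliding takes 1 to 3 N.
- vial_a: Small amber vial with orange cap, 22 mm diameter, 42 mm tall, standing on the mixer's deck beside the channel. Bystander, loose; origin at the centre of its underside.
- vial_b: Small clear vial with green cap, 22 mm diameter, 42 mm tall, standing on the mixer's deck on the other side of the channel. Bystander, loose; origin at the centre of its underside.
- amber_bottle: Amber reagent bottle, blue cap, 64 mm diameter, 140 mm tall. Bystander, loose; origin at the centre of its underside.
- clear_bottle: Clear reagent bottle, orange cap, 70 mm diameter, 130 mm tall. Bystander, loose; origin at the centre of its underside.
- beaker: Glass beaker, 70 mm diameter, 90 mm tall. Bystander, loose; origin at the centre of its underside.
- dish: Clear shallow dish, 90 mm diameter, 16 mm tall. Bystander, loose; origin at the centre of its underside.
- tip_box: Blue pipette-tip box, 75 x 110 x 50 mm. Bystander, loose; origin at the centre of its underside.
Mind the look-alikes: they are no part of the job. There is more than one size of the bar; the job needs the middle-sized.

How it is judged:
By the outcome, as a careful person would: the job done as asked, in the order asked, and still so for the second after the job is handed in, with the robot touching nothing.
It also fails if it takes over 61 s, if anything falls off the work surface, if the arm or the gripper's body presses on something with over 40 N, if the wrist force passes 120 N, or if a joint passes its speed limit or range.

## Working session

There is one attempt and no reset: what is moved stays moved. The work goes in short steps, Python scripts to look and compute and a tool call to move; the robot and the scene stay as the last step left them, time stands still between calls to the robot, and variables do not carry over. Pictures are saved under pics/ and viewed, and the job is handed in when it is done.

Besides the shell and the picture viewer there is one more tool, called as name(argument=value, ...) on one line, values as JSON. move_arm: Moves the arm, as the interface text tells. Its arguments: {"type":"object","properties":{"increments":{"type":"array"},"hand":{"type":"number"},"newtons":{"type":"number"}},"required":["increments"]}

```bash
mkdir -p pics
cat > h.py <<'E'
import numpy as np, cv2
from plant import robot
def save(n,img): cv2.imwrite('pics/'+n+'.png',cv2.cvtColor(img,cv2.COLOR_RGB2BGR))
E
python3 - <<'E'
from h import *
s=robot.sense(); print(s)
for n in ['scene','side','wrist']:
    m=robot.camera_model(n); p,d=robot.camera(n); save(n+'0',p); np.savez('pics/'+n+'0.npz',p=p,d=d,pose=m['pose'],k=[m['fx'],m['fy'],m['cx'],m['cy']]); print(n,m)
E
```

```text
{'time_s': 0.0, 'qpos': array([-0.04300541,  0.46842467, -0.01160751,  1.60362891,  0.00597994,
        1.07142825, -0.05629368]), 'joint_vel': array([-0.00167049, -0.00011338,  0.00067058, -0.00018264, -0.00091374,
       -0.00060179, -0.00015987]), 'effort': array([-1.81076980e-04, -5.32374322e+01,  2.12178100e-02, -2.51299274e+01,
        1.13576866e-02,  7.69772858e-03, -1.10212341e-06]), 'position': array([ 6.49441579e+02, -5.66135634e-02,  2.38305322e+02]), 'tool_rot': array([ 5.40894315e-05,  9.99999570e-01, -2.88179198e-05, -9.25682016e-04]), 'contact_force': array([ 0.11085024, -0.19100719,  0.94863489]), 'wrist_torque': array([-0.04332208, -0.00664987,  0.01997765]), 'finger_gap': 85.47553305726682}
scene {'fx': 462.8279448048368, 'fy': 462.8279448048368, 'cx': 322.77363686254904, 'cy': 197.2086574260413, 'pose': array([[ 9.40103178e-02,  6.31659501e-01, -7.69524746e-01,
         1.42317902e+03],
       [ 9.95395531e-01, -4.51155101e-02,  8.45714318e-02,
        -9.00447904e+01],
       [ 1.87028469e-02, -7.73932081e-01, -6.32992368e-01,
         8.91274688e+02],
       [ 0
[... 297 characters left out ...]
20e-01,  5.57700075e-01, -6.01137772e-01,
         7.64058759e+02],
       [ 7.75328441e-03, -7.29383510e-01, -6.84061095e-01,
         9.11890603e+02],
       [ 0.00000000e+00,  0.00000000e+00,  0.00000000e+00,
         1.00000000e+00]])}
wrist {'fx': 275.54145949388004, 'fy': 275.54145949388004, 'cx': 323.22070145204225, 'cy': 196.38390048821105, 'pose': array([[ 9.99998071e-01, -3.84938006e-04, -1.92620843e-03,
         6.50146491e+02],
       [-9.06738729e-04, -9.60343105e-01, -2.78819473e-01,
         7.02133973e+01],
       [-1.74249278e-03,  2.78820681e-01, -9.60341601e-01,
         3.73123458e+02],
       [ 0.00000000e+00,  0.00000000e+00,  0.00000000e+00,
         1.00000000e+00]])}
```

View pics/scene0.png

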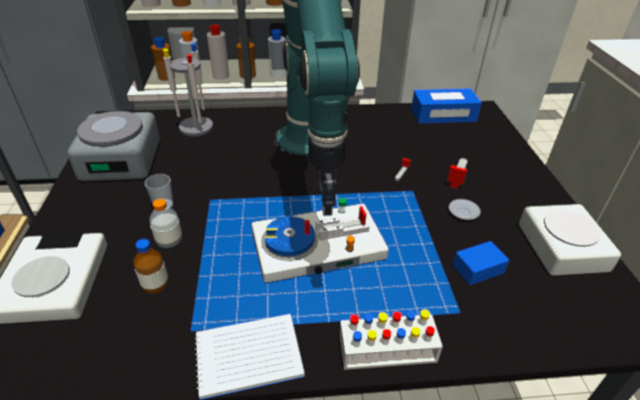

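View pics/side0.png

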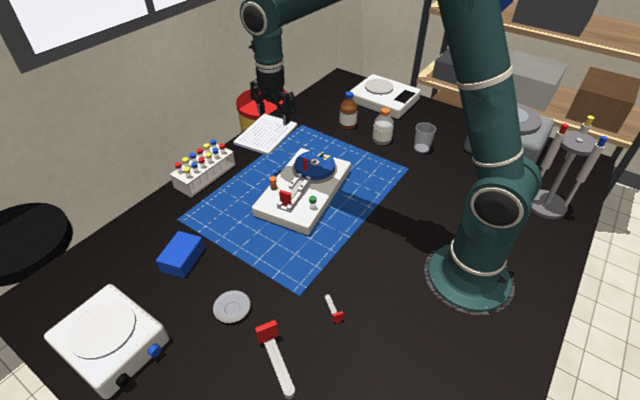

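View pics/wrist0.png

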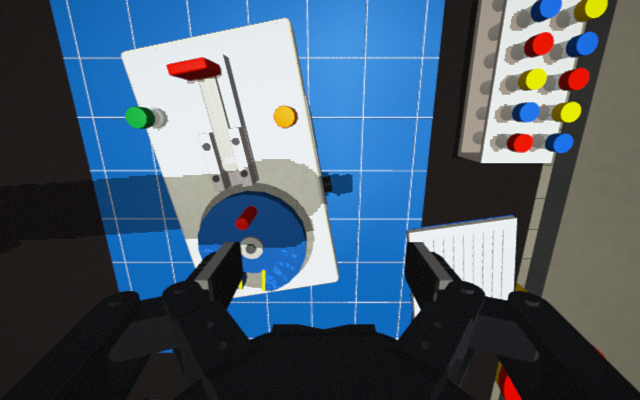

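The scene camera shows the mixer on the mat, with the disc near (290,236) and the bar's tab near (362,214). There are three bars:
- (403,168): small, loose on the bench.
- (458,172): large, loose on the bench.
- (340,218): lying in the mixer's channel. This one fits the description.

The slot faces away from the bar, so the disc needs about half a turn. Next I'll measure it and enlarge a crop.

```bash
cat >> h.py <<'E'
def load(n):
    z=np.load('pics/'+n+'.npz'); return z['p'],z['d'],z['pose'],z['k']
def cloud(d,pose,k):
    v,u=np.mgrid[0:400,0:640]
    P=np.stack([(u-k[2])/k[0]*d,(v-k[3])/k[1]*d,d,np.ones_like(d)],-1)@pose.T
    P=P[...,:3]; P[d<=0]=np.nan; return P
def masks(p):
    h=cv2.cvtColor(p,cv2.COLOR_RGB2HSV); H,S,V=[h[...,i].astype(int) for i in range(3)]
    return dict(red=((H<6)|(H>174))&(S>150)&(V>60),yellow=(H>24)&(H<34)&(S>130)&(V>110),green=(H>45)&(H<80)&(S>120),orange=(H>=8)&(H<24)&(S>150)&(V>100))
E
python3 - <<'E'
from h import *
for n in ['scene0','side0','wrist0']:
    p,d,pose,k=load(n); P=cloud(d,pose,k); m=masks(p)
    for c in m:
        nn,lab,st,ce=cv2.connectedComponentsWithStats(m[c].astype(np.uint8))
        for i in range(1,nn):
            if st[i,4]<6: continue
            q=P[lab==i]; q=q[~np.isnan(q[:,0])]
            if len(q)==0: continue
            md=np.median(q,0)
            if 400<md[0]<900 and abs(md[1])<300 and md[2]<200: print(n,c,ce[i].round(),st[i,4],md.round(),q.min(0).round(),q.max(0).round())
p,d,pose,k=load('wrist0'); P=cloud(d,pose,k)
for u,v in [(252,247),(280,210),(150,60),(250,60),(310,220),(225,130)]: print(u,v,P[v,u].round(1))
save('crop_w',cv2.resize(p[0:320,90:360],None,fx=1.85,fy=1.85,interpolation=2))
p=load('scene0')[0]; save('crop_s',cv2.resize(p[180:290,230:400],None,fx=4.5,fy=4.5,interpolation=2))
E
```

```text
scene0 red [362. 215.] 75 [537. 111.  96.] [515. 107.  73.] [546. 118. 108.]
scene0 red [307. 226.] 49 [570. -35.  98.] [561. -40.  72.] [574. -32. 115.]
scene0 red [397. 316.] 58 [852. 134.  90.] [840. 125.  80.] [859. 142.  94.]
scene0 red [354. 319.] 61 [851.  44.  90.] [840.  37.  82.] [859.  53.  95.]
scene0 red [430. 331.] 61 [892. 193.  91.] [881. 186.  82.] [900. 202.  94.]
scene0 red [386. 334.] 64 [892. 104.  90.] [880.  97.  83.] [899. 112.  94.]
scene0 yellow [271. 229.] 9 [ 543. -126.   69.] [ 541. -136.   68.] [ 547. -115.   72.]
scene0 yellow [270. 236.] 9 [ 543. -130.   44.] [ 540. -140.   41.] [ 547. -119.   48.]
scene0 yellow [425. 314.] 59 [850. 194.  90.] [839. 185.  86.] [860. 203.  93.]
scene0 yellow [382. 317.] 61 [851. 104.  90.] [839.  96.  84.] [859. 113.  93.]
scene0 yellow [415. 331.] 64 [890. 164.  90.] [879. 156.  84.] [898. 173.  93.]
scene0 yellow [372. 334.] 65 [891.  74.  91.] [879.  66.  85.] [898.  83.  94.]
scene0 green [342. 202.] 38 [466.  68.  85.] [455.  61.  76.] [476.  77.  89.]
scene0 green [344. 263.] 37 [636.  56.  26.] [630.  36.  18.] [
[... 1724 characters left out ...]
55. -709.] [1590.  409.   94.]
wrist0 yellow [535.  79.] 365 [850. 104.  92.] [840.  95.  89.] [860. 113.  94.]
wrist0 yellow [570. 112.] 355 [890.  74.  92.] [ 879.   48. -735.] [1594.  125.   94.]
wrist0 yellow [263. 280.] 63 [ 574. -126.   71.] [ 572. -141.   69.] [ 576. -112.   73.]
wrist0 yellow [240. 285.] 22 [ 546. -134.   71.] [ 543. -140.   70.] [607. -11. 254.]
wrist0 green [139. 117.] 482 [466.  70.  87.] [452.  60.  75.] [474.  79.  90.]
wrist0 orange [284. 117.] 310 [610.  70.  87.] [600.  60.  58.] [621.  80.  89.]
252 247 [564.9 -78.6  75.8]
280 210 [599.2 -34.3  69.8]
150 60 [462.1 129.   45.8]
250 60 [570.2 129.   45. ]
310 220 [632.6 -56.5  44.5]
225 130 [543.5  56.2  67.5]
```

View pics/crop_w.png

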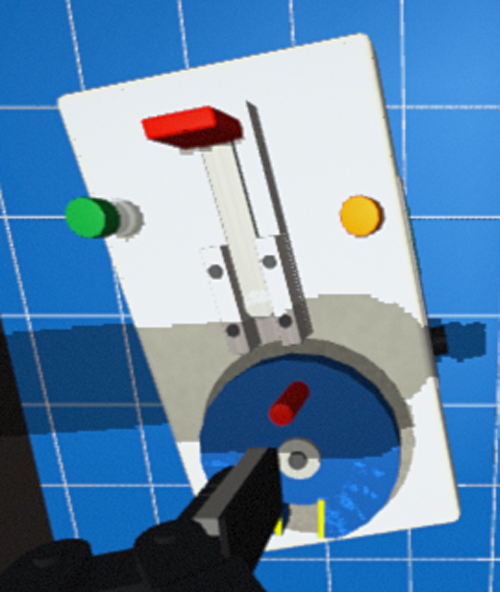

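View pics/crop_s.png

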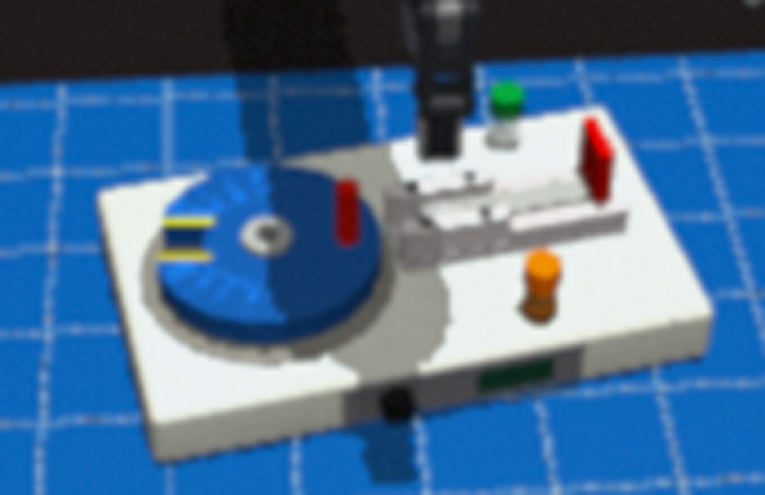

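The crops confirm the middle-sized bar lies in the channel with its tab at wrist pixel (194,69). The post is at (246,218) on the near side of the disc, and the slot, between yellow strips at (240,285) and (263,280), is on the far side. Now I'll fit the mixer pose.

Run:
```python
from h import *
for n in ['wrist0','scene0','side0']:
    p,d,pose,k=load(n); P=cloud(d,pose,k)
    h=cv2.cvtColor(p,cv2.COLOR_RGB2HSV).astype(int)
    x,y,z=P[...,0],P[...,1],P[...,2]
    blue=(h[...,0]>95)&(h[...,0]<125)&(h[...,1]>120)&(abs(z-70)<3.5)&(np.hypot(x-565,y+78)<85)
    q=P[blue]; cn=cv2.convexHull(q[:,:2].astype(np.float32))[:,0]
    c,r=cv2.minEnclosingCircle(q[:,:2].astype(np.float32))
    A=np.c_[2*cn,np.ones(len(cn))]; s=np.linalg.lstsq(A,(cn**2).sum(1),rcond=None)[0]
    print(n,'disc enc',np.round(c,1),round(r,1),'lsq',s[:2].round(1),np.sqrt(s[2]+s[0]**2+s[1]**2).round(1),np.median(q[:,2]).round(1))
    nut=(abs(z-76.5)<2)&(np.hypot(x-565,y+78)<15)&(h[...,1]<60)
    if nut.sum(): print(' nut',P[nut].mean(0).round(1),nut.sum())
    deck=(abs(z-45)<4)&(abs(x-560)<150)&(abs(y-20)<230)&(h[...,1]<60)
    q=P[deck][:,:2].astype(np.float32); print(' deck',cv2.minAreaRect(q), np.median(P[deck][:,2]))
    # tall wall/guide tops
    for lo,hi,nm in [(73,79,'wall'),(61.5,66,'low')]:
        m=(z>lo)&(z<hi)&(h[...,1]<60)&(y>-20)&(y<160)&(x>500)&(x<600)
        if m.sum()>5: print(' ',nm,m.sum(),cv2.minAreaRect(P[m][:,:2].astype(np.float32)))
    red=masks(p)['red']
    t=P[red&(z>100)&(z<112)&(np.hypot(x-530,y-113)<35)]
    if len(t): print(' tabtop',t.mean(0).round(1),cv2.minAreaRect(t[:,:2].astype(np.float32)))
    t=P[red&(z>105)&(z<116)&(np.hypot(x-567,y+33)<25)]
    if len(t): print(' posttop',t.mean(0).round(1),len(t))
```

```text
wrist0 disc enc [563.4 -80. ] 65.5 lsq [563.6 -79.6] 64.6 70.2
 nut [564.2 -79.4  75.9] 168
 deck ((550.8092041015625, -3.9209442138671875), (190.12741088867188, 322.9624938964844), 10.245601654052734) 45.14187597967441
  wall 1382 ((544.2839965820312, 24.64850616455078), (44.578731536865234, 63.71923065185547), 10.337945938110352)
  low 1689 ((537.63623046875, 60.886375427246094), (44.88499450683594, 136.21466064453125), 10.287917137145996)
 tabtop [530.  112.7 106.4] ((528.97119140625, 113.0179672241211), (35.1618537902832, 10.171188354492188), 10.243431091308594)
 posttop [567.4 -33.2 111.1] 146
scene0 disc enc [562.2 -79.5] 66.5 lsq [562.9 -81.1] 64.7 69.1
 nut [563.2 -80.2  76.2] 18
 deck ((550.4805297851562, -5.3038330078125), (193.2996368408203, 323.45068359375), 10.117835998535156) 43.928181440070034
  wall 160 ((538.982666015625, 50.46764373779297), (47.56768798828125, 118.19187927246094), 10.754798889160156)
  low 259 ((537.6859741210938, 60.21803283691406), (49.27262878417969, 137.5924072265625), 10.764391899108887)
 tabtop [530.9 111.9 104.3] ((529.7286987304688, 111.89567565917969), (28.356616973876953, 8.63225269317627), 9.368322372436523)
 posttop [568.3 -35.3 109.9] 17
side0 disc enc [562.9 -77.9] 66.2 lsq [562.5 -76.7] 64.0 68.9
 nut [561.  -77.8  76.1] 13
 deck ((549.17333984375, -0.4973297119140625), (190.0887908935547, 323.0321350097656), 10.11459732055664) 44.033414207474834
  wall 104 ((538.0899047851562, 56.485633850097656), (44.01499938964844, 127.12212371826172), 12.082942008972168)
  low 154 ((539.7611083984375, 55.60508728027344), (47.75104522705078, 154.331298828125), 11.496929168701172)
 tabtop [526.2 116.8 105.6] ((526.7518310546875, 115.5109634399414), (31.933759689331055, 9.913795471191406), 9.16523551940918)
 posttop [564.7 -30.8 109.3] 13
```

The views agree:
- **Mixer origin:** about (563.6, -79.6).
- **Mixer +x:** world bearing -79.75°.
- **Post:** at mixer angle 165°, so the disc turns clockwise 165°. The post radius of 46.5 mm checks out, and the slot strips give 166°.
- **Bar:** about 51.6 mm short of home, which is within the stated range.

I'll close the fingers, move behind the post and turn the tool so that its +y face pushes.

move_arm(increments=[[-22.4,6.2,0,0],[-22.4,6.2,0,0],[-22.4,6.2,0,0],[-22.4,6.2,0,0],[-22.4,6.2,0,0],[0,0,0,-0.149],[0,0,0,-0.149],[0,0,0,-0.149],[0,0,0,-0.149],[0,0,0,-0.149],[0,0,0,-0.149],[0,0,0,-0.149],[0,0,0,-0.149],[0,0,0,-0.149],[0,0,0,-0.149],[0,0,0,0],[0,0,0,0]], hand=-1, newtons=40)

```text
time_s: 1.85
position: [537.9, -31.2, 239.1]
tool_rot: [-0.0, 0.736, 0.677, -0.0]
contact_force: [0.4, 0.7, -0.1]
finger_gap: 0.3
```

move_arm(increments=[[0,0,30,0],[0,0,30,0],[0,0,30,0],[0,0,25,0],[0,0,16,0],[0,0,10,0],[0,0,6,0],[0,0,0,0],[0,0,0,0]])

```text
time_s: 2.75
position: [538.6, -31.0, 93.0]
tool_rot: [0.0, 0.735, 0.678, 0.0]
contact_force: [0.2, 0.8, 0.5]
finger_gap: -0.0
```

Run:
```python
from h import *
s=robot.sense(); print(s['position'],s['tool_rot'],s['contact_force'])
p,d=robot.camera('scene'); a=cv2.resize(p[180:270,250:380],None,fx=3,fy=3,interpolation=2)
p,d=robot.camera('wrist'); b=cv2.resize(p,(432,270)); save('pre',np.hstack([a,b]))
```

```text
[538.58645009 -31.00151736  92.96574189] [4.82241401e-04 7.35264141e-01 6.77780372e-01 4.22739712e-04] [0.17690047 0.76654271 0.49062218]
```

View pics/pre.png

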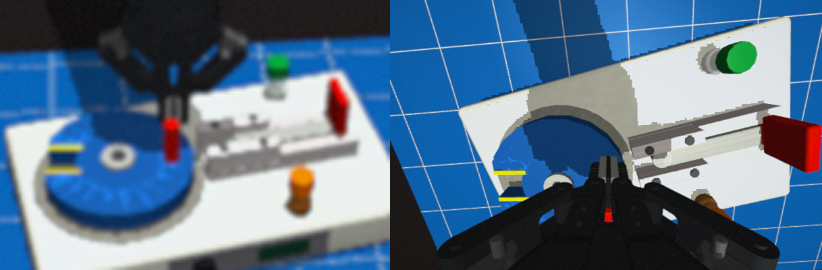

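The scene view shows the shut fingers just behind the post, at crop (172,100) and (172,140), with nothing touched. I'll make contact and start the arc: 0.1 rad per row, clockwise.

move_arm(increments=[[0,4,0,0],[0,4,0,0],[0,3,0,0],[1.57,4.68,0,0.1],[1.57,4.68,0,0.1],[1.57,4.68,0,0.1],[1.57,4.68,0,0.1],[1.57,4.68,0,0.1],[1.57,4.68,0,0.1],[1.57,4.68,0,0.1],[1.57,4.68,0,0.1],[1.57,4.68,0,0.1],[1.57,4.68,0,0.1],[0,0,0,0]])

```text
time_s: 4.25
position: [595.7, -41.8, 92.1]
tool_rot: [0.0, 0.97, 0.242, -0.0]
contact_force: [0.0, -0.2, 0.1]
finger_gap: 0.0
```

```bash
cat >> h.py <<'E'
O=np.array([563.6,-79.6]); a=np.radians(-79.75); ux=np.array([np.cos(a),np.sin(a)]); uy=np.array([-ux[1],ux[0]])
def mix(p): q=np.asarray(p)[:2]-O; return np.array([q@ux,q@uy])
def tool():
    s=robot.sense(); w,x,y,z=s['tool_rot']; t=2*np.arctan2(y,x)-np.pi/2; v=mix(s['position'])
    print('t',s['time_s'],'mixer TCP',v.round(1),'pos',s['position'].round(1),'r',np.hypot(*v).round(1),'ang',np.degrees(np.arctan2(v[1],v[0])).round(1),'tooly in mixer deg',np.degrees(t-a).round(1),'F',s['contact_force'].round(1))
def look(n):
    p,d=robot.camera('scene'); m=robot.camera_model('scene'); k=[m['fx'],m['fy'],m['cx'],m['cy']]
    P=cloud(d,m['pose'],k); r=masks(p)
    for c,(lo,hi) in dict(red=(95,116),yellow=(66,74)).items():
        q=P[r[c]&(P[...,2]>lo)&(P[...,2]<hi)&(np.hypot(P[...,0]-O[0],P[...,1]-O[1])<75)]
        if len(q): v=mix(q.mean(0)); print(c,len(q),v.round(1),np.hypot(*v).round(1),np.degrees(np.arctan2(v[1],v[0])).round(1))
    save(n,cv2.resize(p[180:290,230:400],None,fx=4.5,fy=4.5,interpolation=2))
E
python3 - <<'E'
from h import *
tool(); look('arc1')
E
```

```text
t 4.25 mixer TCP [-31.5  38.3] pos [595.7 -41.8  92.1] r 49.6 ang 129.4 tooly in mixer deg 17.8 F [ 0.  -0.2  0.1]
red 32 [-13.8  45.4] 47.5 106.9
yellow 2 [ 27.6 -39.9] 48.5 -55.3
```

View pics/arc1.png

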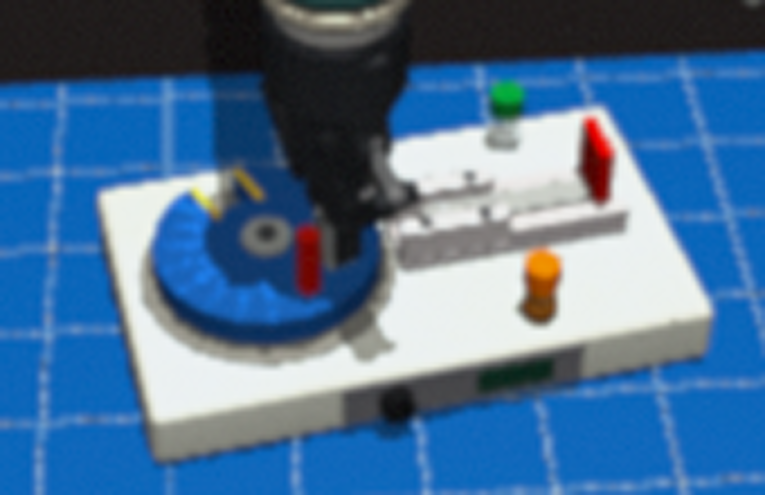

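The post has moved to about 107° and the tool tracks it as planned. About 1.87 rad remains. I'll do 16 rows and check again.

move_arm(increments=[[1.57,4.68,0,0.1],[1.57,4.68,0,0.1],[1.57,4.68,0,0.1],[1.57,4.68,0,0.1],[1.57,4.68,0,0.1],[1.57,4.68,0,0.1],[1.57,4.68,0,0.1],[1.57,4.68,0,0.1],[1.57,4.68,0,0.1],[1.57,4.68,0,0.1],[1.57,4.68,0,0.1],[1.57,4.68,0,0.1],[1.57,4.68,0,0.1],[1.57,4.68,0,0.1],[1.57,4.68,0,0.1],[1.57,4.68,0,0.1],[0,0,0,0],[0,0,0,0]])

```text
time_s: 6.1
position: [599.7, -112.0, 92.2]
tool_rot: [0.0, 0.851, -0.525, -0.0]
contact_force: [0.1, -0.4, -0.3]
finger_gap: 0.1
```

Run:
```python
from h import *
tool(); look('arc2')
p,d=robot.camera('side'); save('arc2s',cv2.resize(p[130:240,230:380],None,fx=5,fy=5,interpolation=2))
```

```text
t 6.1 mixer TCP [38.3 29.8] pos [ 599.7 -112.    92.2] r 48.5 ang 37.8 tooly in mixer deg -73.6 F [ 0.1 -0.4 -0.3]
red 1 [50.4 38.6] 63.5 37.5
yellow 12 [-44.6 -19.6] 48.7 -156.3
```

View pics/arc2.png

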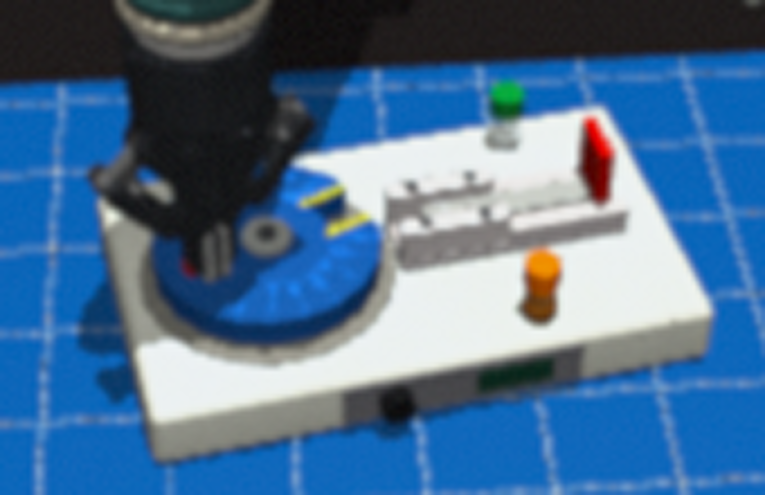

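View pics/arc2s.png

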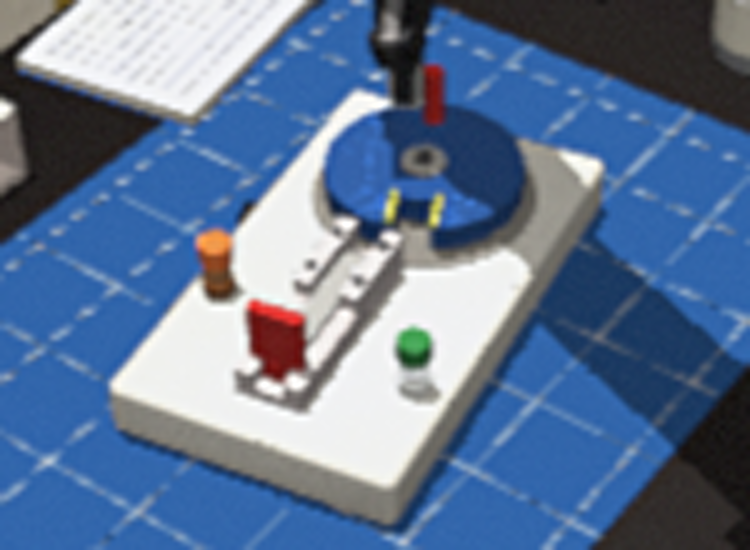

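About 16° is left by tool angle, and 20° by the partly hidden strips. I'll do 0.27 rad, then measure.

move_arm(increments=[[1.42,4.22,0,0.09],[1.42,4.22,0,0.09],[1.42,4.22,0,0.09],[0,0,0,0],[0,0,0,0]])

```text
time_s: 6.7
position: [589.5, -120.6, 92.2]
tool_rot: [0.0, 0.772, -0.635, -0.0]
contact_force: [0.2, 0.6, -0.7]
finger_gap: 0.3
```

```bash
cat > slot.py <<'E'
from h import *
import sys
tool()
for n in ['side','scene','wrist']:
    m=robot.camera_model(n); p,d=robot.camera(n); k=[m['fx'],m['fy'],m['cx'],m['cy']]; P=cloud(d,m['pose'],k)
    h=cv2.cvtColor(p,cv2.COLOR_RGB2HSV).astype(int)
    M=(h[...,0]>20)&(h[...,0]<38)&(h[...,1]>90)&(h[...,2]>80)
    v,u=np.nonzero(M)
    # rays to z=70
    R=m['pose']; dr=np.c_[(u-k[2])/k[0],(v-k[3])/k[1],np.ones(len(u))]@R[:3,:3].T
    t=(70-R[2,3])/dr[:,2]; X=R[:3,3]+dr*t[:,None]
    Q=np.array([mix(x) for x in X]).reshape(-1,2); ok=(np.hypot(Q[:,0],Q[:,1])<68)&(np.hypot(Q[:,0],Q[:,1])>30)&(abs(P[v,u,2]-70)<8)
    L=np.zeros(M.shape,np.uint8); L[v[ok],u[ok]]=1
    nn,lab,st,ce=cv2.connectedComponentsWithStats(L,connectivity=8)
    ls=lab[v,u]
    for i in range(1,nn):
        if st[i,4]<4: continue
        q=Q[(ls==i)]; l=cv2.fitLine(q.astype(np.float32),cv2.DIST_L2,0,.01,.01).ravel()
        print(n,'strip px',ce[i].round(0),st[i,4],'mix',q.mean(0).round(1),'dir',(np.degrees(np.arctan2(l[1],l[0]))%180).round(1))
    if n!='wrist': save(sys.argv[1]+n, cv2.resize(p[180:290,230:400] if n=='scene' else p[130:240,230:380],None,fx=4.5,fy=4.5,interpolation=2))
    else: save(sys.argv[1]+n,p)
E
python3 slot.py s1
```

```text
t 6.7 mixer TCP [45.  18.2] pos [ 589.5 -120.6   92.2] r 48.5 ang 22.0 tooly in mixer deg -89.1 F [ 0.2  0.6 -0.7]
side strip px [304. 170.] 10 mix [-47.4  12.4] dir 1.9
side strip px [312. 172.] 10 mix [-45.4 -14.7] dir 1.0
scene strip px [306. 226.] 8 mix [-49.  -16.6] dir 178.1
scene strip px [308. 233.] 4 mix [-45.5  10.7] dir 165.5
wrist strip px [177. 243.] 327 mix [-45.4  12.3] dir 1.1
wrist strip px [185. 284.] 275 mix [-44.6 -16.7] dir 0.9
```

View pics/s1side.png

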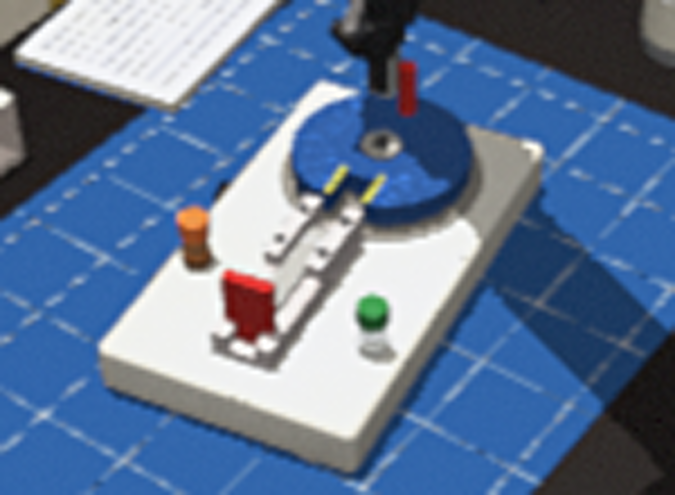

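View pics/s1wrist.png

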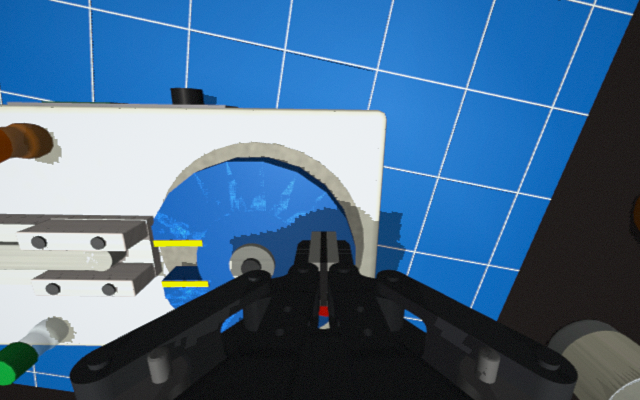

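The strips are parallel to the channel within 1 to 2°, centred at y ≈ -1.2 to -2.2 mm, so there is a slight undershoot. I'll nudge 1.2 mm further, then back off and rise.

move_arm(increments=[[0.4,1.2,0,0.025],[0,0,0,0],[0,0,0,0],[0,-8,0,0],[0,-12,0,0],[0,-5,-20,0],[0,0,-40,0],[0,0,-40,0],[0,0,0,0],[0,0,0,0]])

```text
time_s: 7.85
position: [614.4, -117.2, 193.3]
tool_rot: [-0.001, 0.763, -0.646, 0.001]
contact_force: [-0.4, 0.7, 0.0]
finger_gap: -0.1
```

```bash
python3 slot.py s2
```

```text
t 7.85 mixer TCP [46.1 43.3] pos [ 614.4 -117.2  193.3] r 63.2 ang 43.2 tooly in mixer deg -90.7 F [-0.4  0.7  0. ]
side strip px [304. 170.] 10 mix [-47.1  12.9] dir 0.1
side strip px [312. 172.] 11 mix [-45.7 -14.4] dir 0.5
scene strip px [307. 226.] 9 mix [-49.7 -15.9] dir 2.7
scene strip px [310. 233.] 6 mix [-50.6  11.3] dir 177.8
wrist strip px [232. 222.] 132 mix [-44.8  13. ] dir 1.3
wrist strip px [235. 248.] 109 mix [-45.2 -15.9] dir 179.7
```

View pics/s2wrist.png

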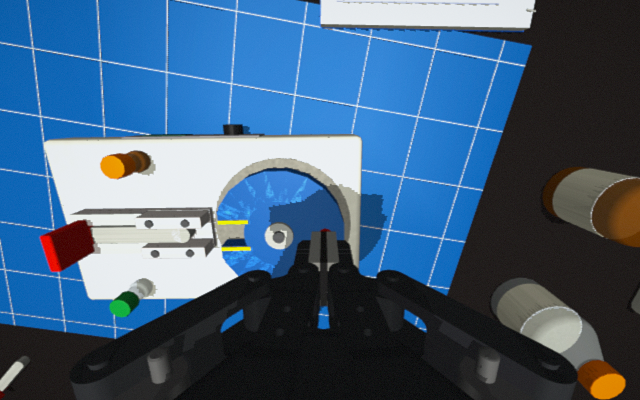

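The slot now faces the bar: the strips are within about 1° of the channel and centred at about -1.4 mm, inside the ±3 mm clearance. Next I'll go behind the tab, staying high, and align the tool's y axis with mixer +x.

move_arm(increments=[[-33.9,5.8,0,0],[-33.9,5.8,0,0],[-33.9,5.8,0,0],[-33.9,5.8,0,0],[-33.9,5.8,0,0],[-33.9,5.8,0,0],[-34,5.9,0,0],[-34,5.9,0,0],[0,0,0,-0.144],[0,0,0,-0.144],[0,0,0,-0.144],[0,0,0,-0.144],[0,0,0,-0.144],[0,0,0,-0.144],[0,0,0,-0.144],[0,0,0,-0.144],[0,0,0,-0.144],[0,0,0,-0.144],[0,0,0,-0.144],[0,0,0,0]])

```text
time_s: 10.0
position: [521.8, 142.4, 191.1]
tool_rot: [0.0, 0.996, 0.089, -0.001]
contact_force: [0.3, 0.8, 0.6]
finger_gap: 0.1
```

```bash
cat > tab.py <<'E'
from h import *
import sys
tool()
for n in ['wrist','scene','side']:
    m=robot.camera_model(n); p,d=robot.camera(n); k=[m['fx'],m['fy'],m['cx'],m['cy']]; P=cloud(d,m['pose'],k)
    z=P[...,2]; q=P[masks(p)['red']&(z>100)&(z<112)]; q=np.array([mix(x) for x in q]).reshape(-1,2)
    q=q[(q[:,0]<-90)&(q[:,0]>-220)&(abs(q[:,1])<40)]
    if len(q): c=cv2.minAreaRect(q.astype(np.float32)); print(n,'tab top centre',np.round(c[0],1),np.round(c[1],1),'rear x~',round(c[0][0]-5,1))
    save(sys.argv[1]+n, cv2.resize(p[180:290,230:400],None,fx=4.5,fy=4.5,interpolation=2) if n=='scene' else cv2.resize(p[130:240,230:380],None,fx=4.5,fy=4.5,interpolation=2) if n=='side' else p)
E
python3 tab.py t1
```

```text
t 10.0 mixer TCP [-225.9   -1.6] pos [521.8 142.4 191.1] r 225.9 ang -179.6 tooly in mixer deg 0.0 F [0.3 0.8 0.6]
wrist tab top centre [-197.8   -1.4] [ 7.8 33.8] rear x~ -202.8
scene tab top centre [-1.953e+02  1.000e-01] [10.2 32.6] rear x~ -200.3
side tab top centre [-199.1   -1.3] [ 9.1 32.2] rear x~ -204.1
```

View pics/t1wrist.png

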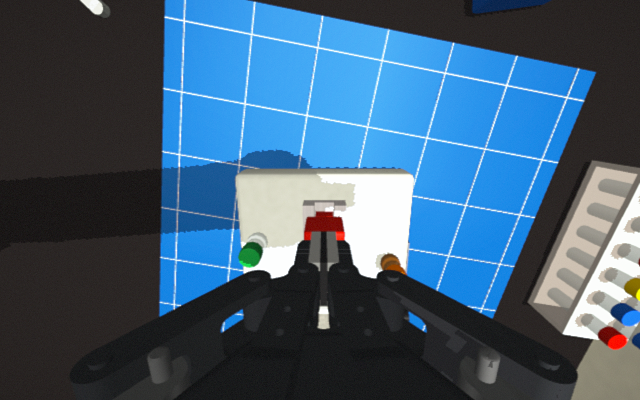

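The tab's rear face is at x about -202 (-200 to -204 across three views), on the centre line. The finger face will come down about 12 mm behind it, at tip height 76 mm, above the 64 mm guides.

move_arm(increments=[[1,-2,30,0],[0.5,0,30,0],[0,0,25,0],[0,0,14,0],[0,0,8,0],[0,0,0,0],[0,0,0,0]])

```text
time_s: 10.85
position: [524.2, 145.0, 86.1]
tool_rot: [-0.0, 0.996, 0.089, 0.001]
contact_force: [0.3, -0.9, -0.1]
finger_gap: -0.2
```

```bash
python3 tab.py t2
```

```text
t 10.85 mixer TCP [-228.     1.2] pos [524.2 145.   86.1] r 228.0 ang 179.7 tooly in mixer deg -0.0 F [ 0.3 -0.9 -0.1]
wrist tab top centre [-199.3    1.6] [5.6 5.4] rear x~ -204.3
scene tab top centre [-194.3   -1.4] [33.   9.2] rear x~ -199.3
```

View pics/t2scene.png

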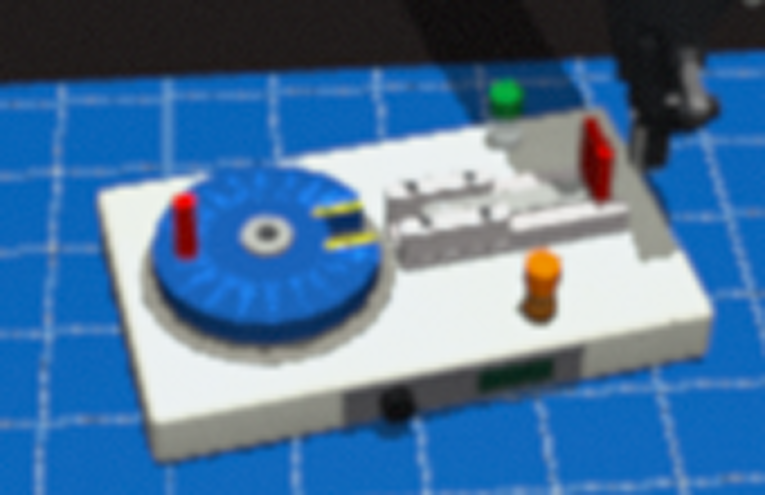

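The fingers stand behind the tab at crop (650,145), clear of the vials, and the slot faces the channel. I'll push 60 mm at 40 mm/s.

move_arm(increments=[[0,4,0,0],[0,4,0,0],[0,4,0,0],[0,4,0,0],[0,4,0,0],[0,4,0,0],[0,4,0,0],[0,4,0,0],[0,4,0,0],[0,4,0,0],[0,4,0,0],[0,4,0,0],[0,4,0,0],[0,4,0,0],[0,4,0,0],[0,0,0,0]])

```text
time_s: 12.6
position: [534.3, 84.6, 85.2]
tool_rot: [0.0, 0.996, 0.089, -0.0]
contact_force: [-0.6, -0.4, 1.1]
finger_gap: -0.2
```

```bash
python3 tab.py t3
```

```text
t 12.6 mixer TCP [-166.8    0.3] pos [534.3  84.6  85.2] r 166.8 ang 179.9 tooly in mixer deg -0.1 F [-0.6 -0.4  1.1]
wrist tab top centre [-148.     0.7] [3.6 3.4] rear x~ -153.0
scene tab top centre [-150.4    0.2] [31.1 11.5] rear x~ -155.4
```

View pics/t3scene.png

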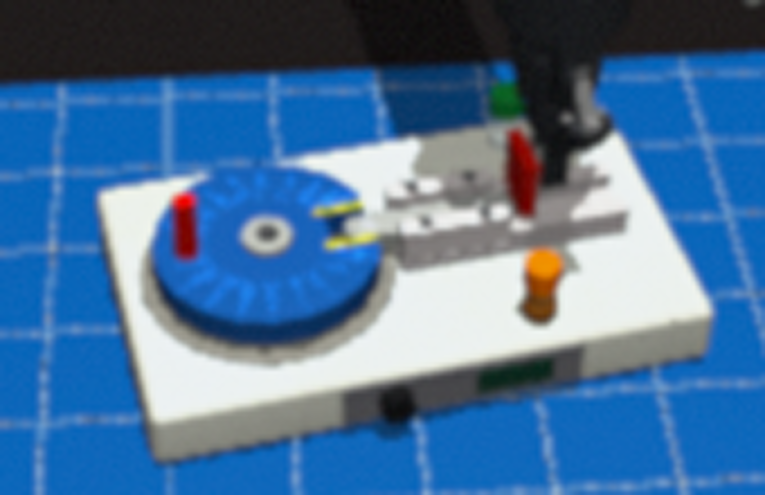

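The nose has entered the slot at crop (370,228), and the tab's rear is at about -155, with home at -149. I'll push on gently and watch the force.

move_arm(increments=[[0,2,0,0],[0,2,0,0],[0,1,0,0],[0,1,0,0],[0,0,0,0],[0,0,0,0]])

```text
time_s: 13.35
position: [535.3, 79.8, 85.3]
tool_rot: [0.0, 0.996, 0.089, 0.0]
contact_force: [0.9, 0.1, -0.2]
finger_gap: 0.2
```

```bash
python3 tab.py t4
```

```text
t 13.35 mixer TCP [-161.8    0.5] pos [535.3  79.8  85.3] r 161.8 ang 179.8 tooly in mixer deg -0.0 F [ 0.9  0.1 -0.2]
wrist tab top centre [-142.5    0.8] [3.4 3.4] rear x~ -147.5
scene tab top centre [-145.6    2.5] [30.2 11.7] rear x~ -150.6
side tab top centre [-150.7  -16.5] [0. 0.] rear x~ -155.7
```

move_arm(increments=[[0,1,0,0],[0,1,0,0],[0,0,0,0],[0,0,0,0]])

```text
time_s: 13.9
position: [535.7, 77.8, 85.3]
tool_rot: [0.0, 0.996, 0.089, 0.0]
contact_force: [-0.6, 1.3, -0.7]
finger_gap: 0.2
```

```bash
python3 -c "
from h import *
tool()"
```

```text
t 13.9 mixer TCP [-159.9    0.5] pos [535.7  77.8  85.3] r 159.9 ang 179.8 tooly in mixer deg -0.0 F [-0.6  1.3 -0.7]
```

move_arm(increments=[[0,1,0,0],[0,1,0,0],[0,0,0,0],[0,0,0,0]])

```text
time_s: 14.3
position: [535.7, 77.4, 85.3]
tool_rot: [-0.001, 0.996, 0.09, -0.0]
contact_force: [-1.3, 4.3, 0.5]
finger_gap: 0.0
```

The TCP stopped advancing (0.4 of 2 mm) and the force rose to 4.5 N, so this is probably the stop. I'll press a little more to confirm.

move_arm(increments=[[0,1,0,0],[0,1,0,0],[0,1,0,0],[0,0,0,0],[0,0,0,0]])

```text
time_s: 14.8
position: [535.7, 77.3, 85.4]
tool_rot: [-0.002, 0.996, 0.091, -0.0]
contact_force: [-2.0, 11.5, 1.0]
finger_gap: 0.0
```

It's a hard stop: 11.5 N with no further travel. The TCP at -159.4 puts the tab's rear at about -148.4, against -149 nominal. I'll back straight off and rise clear.

move_arm(increments=[[0,-6,0,0],[0,-10,0,0],[0,-15,0,0],[0,0,-30,0],[0,0,-40,0],[0,0,-40,0],[0,-40,-30,0],[0,-40,0,0],[0,0,0,0],[0,0,0,0]])

```text
time_s: 15.8
position: [516.1, 183.7, 225.1]
tool_rot: [0.0, 0.996, 0.091, -0.0]
contact_force: [-0.6, -0.2, -1.2]
finger_gap: -0.2
```

```bash
python3 tab.py f; python3 slot.py g
```

```text
t 15.8 mixer TCP [-2.675e+02  1.000e-01] pos [516.1 183.7 225.1] r 267.5 ang 180.0 tooly in mixer deg 0.2 F [-0.6 -0.2 -1.2]
wrist tab top centre [-139.7    0.9] [0.7 7.6] rear x~ -144.7
scene tab top centre [-141.5   -0.9] [32.6  7.6] rear x~ -146.5
side tab top centre [-146.5   -1.4] [31.2 10. ] rear x~ -151.5
t 15.95 mixer TCP [-264.8    0.3] pos [516.8 181.  224.8] r 264.8 ang 179.9 tooly in mixer deg -0.1 F [ 0.1 -1.1  0.1]
side strip px [304. 170.] 10 mix [-47.1  12.9] dir 0.1
side strip px [312. 172.] 10 mix [-45.4 -14.7] dir 1.0
scene strip px [307. 226.] 8 mix [-50.9 -16.1] dir 177.0
scene strip px [308. 233.] 12 mix [-45.5  10.7] dir 178.0
```

View pics/fscene.png

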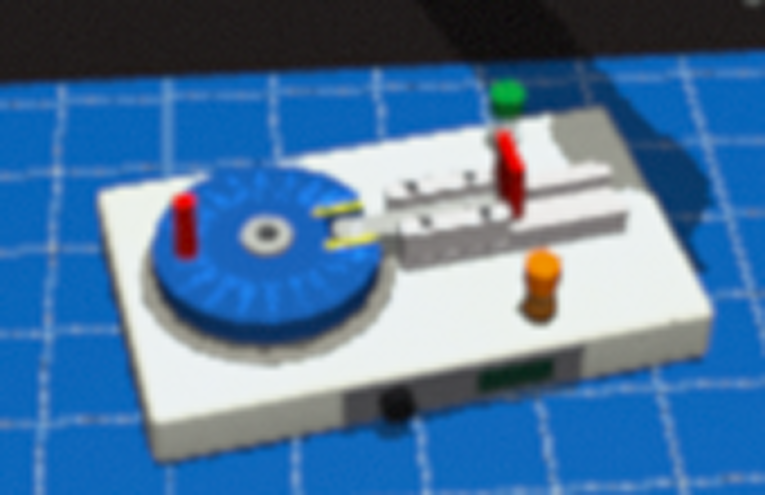

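View pics/fside.png

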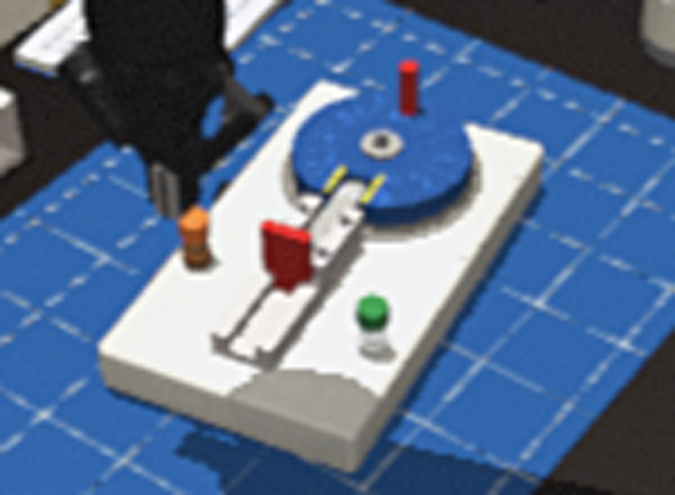

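Both views show the bar's nose in the slot and the tab against the tall walls' ends. Both vials are standing and the gripper is clear. I'm handing in.

```bash
python3 -c "
from plant import robot
print(robot.close_job())"
```

```text
the job is handed in; nothing more can be done
None
```

The turntable is locked. I turned the disc about 165° clockwise by pushing the red post, then pushed the middle-sized bar by its tab into the slot until it met its stop. I backed the gripper off well clear and handed the job in at about 16 s of the 61 s allowed.

**Last checks**
- **Stop:** the bar came up hard against it, with the push force rising from about 1 to 11.5 N and no further travel. The fingers then put the tab's rear face at x of about -148.4 mm, against -149 for fully home.
- **Camera views:** these put the tab's rear at -151.5 mm (side), -146.5 mm (scene) and -144.7 mm (wrist, only a sliver visible). They disagree by several mm, so I relied on the contact reading.
- **Slot:** its edges lie within 1 to 3° of the channel, and the nose is seen inside it.
- **Surroundings:** both vials stand where they were, and I saw nothing else disturbed.

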